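# Find the full tin by feel and show it to the webcam

## Robot

A 6-joint arm with a two-finger parallel gripper is mounted at the origin on the work surface. World frame = base frame: x ahead of the robot, y to its left, z up, the work surface at z = 0. Lengths are in mm, angles in rad, forces in N, time in s.
With the tool pointing down it reaches from about 400 to 925 mm from the base axis. Payload 12.5 kg.
Tool frame: the origin (TCP) lies at the very end of the fingers, on their centre line; the grasp point (between the pads) lies 19 mm behind it; z points along the fingers, y is the line along which they close (so a half turn about z gives the same grasp; the last joint's range is limited). The gripper opens to 95 mm and grips with 3 to 60 N. Pads are 20 mm wide; open, the fingers measure 119 mm over their backs; the gripper's body (75 mm by 180 mm) begins 59 mm behind the grasp point.
Start: joints at [-1.319, 0.491, 1.559, -0, 1.092, -0.106], TCP at [218.908, -585.428, 214.661] pointing down, gripper open.
Joint ranges: [-3.1, 3.1], [-0.84, 2.19], [0.05, 2.79], [-1.13, 4.28], [0.06, 2.93], [-2.69, 2.69]. Speed limits (rad/s): [2.22, 2.22, 2.79, 3.14, 3.14, 3.14].

## Interface

Orientations are given as [roll, pitch, yaw] about the fixed x, y, z axes, in that order (R = Rz(yaw) Ry(pitch) Rx(roll)).
In Python, from cell import env, eyes, job gives the robot as it stands (env), with the cameras (eyes) and the job (job).
- The arm moves only by the shell command python3 steer.py, which reads ROWS from standard input. ROWS is a JSON list of rows, 1 to 5 of them, each written [[dx, dy, dz], turn, opening]: dx, dy, dz in normalised numbers (1 is 0.5 m), then a turn about the tool's z in shares of pi rad (1.0 is pi rad), then the opening from 0.0 (shut) to 1.0 (fully open); each row is the pose to reach, as a shift and turn from the pose commanded when the command began, along the tool's axes at that moment; what a row does not reach only later rows make up. A row lasts 1/12 s, in which the tool goes at most 41.7 mm and 0.125 rad, less where a joint would pass 70% of its speed; a pose out of reach is approached as far as the arm can. The fingers move at their own pace and stop on an object; the grip force is fixed at half the most. Time passes only in rows, so rows that do not move let the fingers close. It prints the time, the measured TCP pose, the force, the opening and the grip force at its end. No shift or turn number may pass 1 either way. Input that does not fit is refused with a message, and nothing moves.
- env.state(): the state, without advancing time (a new reading comes with each control period).
- eyes.read_camera(name): name is "side" or "top"; returns (picture, depth): 420x560x3 uint8, red, green, blue; 420x560 float32, mm along the optical axis (not along the pixel's ray), 0 where there is no reading.
- eyes.camera_info(name): a dict with "vertical_fov" (degrees; the focal length in pixels is half the picture's height over the tangent of half this angle, whatever the lens; pixels are square), "cx", "cy" (the principal point, pixels), "origin" and "attitude" of the camera in the world. Camera axes: x right, y down, z forward; pixel columns grow to the right and rows downward; lengths in mm; the calibration is good to about 2 mm. A picture is of the moment at which its call begins. camera_info takes no time and is no camera call.
- job.job_done(): hands the job in; it is judged then, once.
The state is a dict: "t": time; "joints": joint angles; "qvel": joint speeds; "tau": joint torques, N m; "eef_pos": TCP position; "tcp_rot": TCP orientation; "ft_force": force on the tool from outside, world axes, zero at the start; "moment": the same for the moment, N m; "opening": opening from 0.0 (shut) to 1.0 (fully open); "grip_force": force on a finger pad.
Only numpy, scipy, OpenCV 4.12 (cv2) and the standard library are available. Lean on these libraries where they do the work, as an engineer would, in place of code of your own. Each camera call takes 0.05 s, during which the arm holds its last target. There are 200 camera calls.

## Task

Start the webcam recording: turn the bar knob on the black control box clockwise to its stop, then let go so that it springs back. Then lift the three identical tins clear of the wooden stand one after another, from the robot's left to its right, to feel which is heaviest, putting the lighter ones back upright on the spots where they stood. Finish while holding the heaviest tin up in the gripper, upright and still, at least 15 cm above the desk for the webcam (do not put it down), and leave everything else on the desk alone.

Things in the scene. Friction and masses are not known exactly. Their poses are not given: they have to be found in the camera images.
- tin_a: one of three outwardly identical closed aluminium tins: cylinder 60 mm across, 75 mm tall, lid included (no step to catch on). Origin: centre of its underside, z up the tin. Which tin stands at which place is shuffled. They weigh between 0.15 and 0.75 kg; the heaviest weighs at least 150 g more than either of the others; this can be felt only by lifting
- tin_b: one of three outwardly identical closed aluminium tins: cylinder 60 mm across, 75 mm tall, lid included (no step to catch on). Origin: centre of its underside, z up the tin. Which tin stands at which place is shuffled. They weigh between 0.15 and 0.75 kg; the heaviest weighs at least 150 g more than either of the others; this can be felt only by lifting
- tin_c: one of three outwardly identical closed aluminium tins: cylinder 60 mm across, 75 mm tall, lid included (no step to catch on). Origin: centre of its underside, z up the tin. Which tin stands at which place is shuffled. They weigh between 0.15 and 0.75 kg; the heaviest weighs at least 150 g more than either of the others; this can be felt only by lifting
- stand: fixed flat dark wooden board on the desk, 90 x 330 mm, 8 mm thick, on which the three tins stand in a row 120 mm apart. Origin: centre of its underside; its y axis runs along the row towards the robot's left, its x axis away from the robot
- place_left (a point): on top of the stand, 120 mm from its centre towards the robot's left (+y of the stand): where the left tin's underside centre starts
- place_middle (a point): centre of the stand's top: where the middle tin starts
- place_right (a point): on top of the stand, 120 mm from its centre towards the robot's right (-y of the stand): where the right tin starts
- control_box: fixed black box on the desk, 100 (its x) x 90 x 30 mm high, with the knob in the middle of its top. Origin: centre of its underside
- knob_grip (a point): point to grip on the knob's vertical axis, 58 mm above the desk. The knob is a grey disc, 44 mm across, carrying an upright bar 42 mm long (along this point's x axis; along the box's x at rest), 14 mm thick, 32 mm high, with its top at 69.5 mm above the desk. Grip the bar across its thickness. The axes turn with the knob
- rec_knob (a joint): angle of the knob: 0 at rest, growing clockwise seen from above, to a hard stop at 1.0 rad. A spring resists (about 0.04 N m at rest to 0.19 N m at the stop) and turns it back to 0 when let go
- mug: white mug, 80 mm across, 90 mm tall, to the left of the stand, handle on its +y side. Origin: centre of its underside. To be left alone
- notes: block of paper notes 75 x 75 x 25 mm, beyond the stand, between the left and middle tins. Origin: centre of its underside. To be left alone
- tape: roll of clear tape lying flat, 60 mm across, 20 mm high, beyond the stand, between the middle and right tins. Origin: centre of its underside. To be left alone
- screwdriver: black-handled screwdriver 150 mm long, up to 26 mm thick, lying between the robot and the stand, parallel to the row. Origin: middle of its length, underside. To be left alone
- cleaner: white bottle 44 mm across, 120 mm tall, on the right of the control box, about 130 mm from the knob. Origin: centre of its underside. To be left alone

How it is judged:
By the outcome, as a careful person would: the job done as asked, in the order asked, and still so for the second after the job is handed in, while the arm keeps its last pose, push and grip.
It also fails if it takes over 72 s, if anything falls off the work surface, if the arm or the gripper's body presses on something with over 40 N, if the wrist force passes 120 N, or if a joint passes its speed limit or range.

## Working session

There is one attempt and no reset: what is moved stays moved. The work goes in short steps, Python scripts to look and compute and a shell command to move; the robot and the scene stay as the last step left them, time stands still between calls to the robot, and variables do not carry over. Pictures are saved under pics/ and viewed, at most 10 in all, crops included, and the job is handed in when it is done.

```bash
ls; mkdir -p pics
python3 - <<'E'
from cell import env, eyes, job
import cv2,numpy as np
print(env.state())
for n in("side","top"):
    print(eyes.camera_info(n)); p,d=eyes.read_camera(n); np.savez(f"pics/{n}0.npz",p=p,d=d); cv2.imwrite(f"pics/{n}0.png",p[:,:,::-1])
E
```

```text
cell.py
pics
steer.py
{'t': 0.0, 'joints': array([-1.31855766e+00,  4.91576003e-01,  1.55948332e+00,  2.58555709e-05,
        1.09167879e+00, -1.05597226e-01]), 'qvel': array([ 8.41797116e-05,  1.89110426e-03, -6.33008106e-04,  8.35261861e-04,
       -2.36129226e-04, -1.33040345e-03]), 'tau': array([-3.99632161e-03, -6.12654018e+01, -2.58177960e+01,  6.91118231e-02,
        4.82769858e-02, -9.16654631e-05]), 'eef_pos': array([ 218.87000406, -585.15230774,  214.03986498]), 'tcp_rot': array([-3.14045599e+00, -1.43536212e-04,  3.57823883e-01]), 'ft_force': array([0.43338637, 0.67645741, 0.94789152]), 'moment': array([ 0.01427   , -0.03732765,  0.0137655 ]), 'grip_force': 0.0, 'opening': 0.9967705583440684}
{'vertical_fov': 45.52559287473672, 'cx': 278.47258473761804, 'cy': 219.5135321764818, 'origin': array([-200.74345627,  727.01473759,  720.10977634]), 'attitude': array([-2.10941423,  0.01636693, -2.33960434])}
{'vertical_fov': 49.551630599001975, 'cx': 279.9781883940477, 'cy': 211.20075903808234, 'origin': array([ 487.68147326,    6.64797527, 1328.57473945]), 'attitude': array([-3.07650439, -0.0073169 , -1.56806427])}
```

View pics/top0.png

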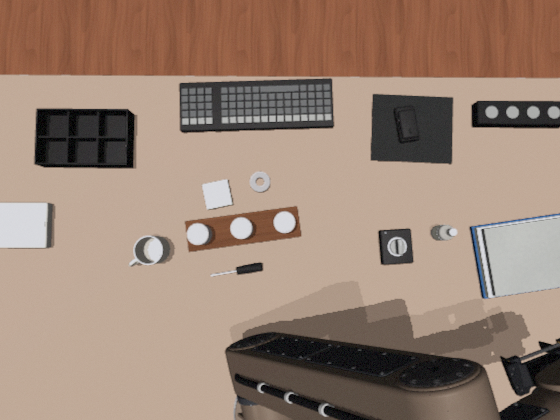

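View pics/side0.png

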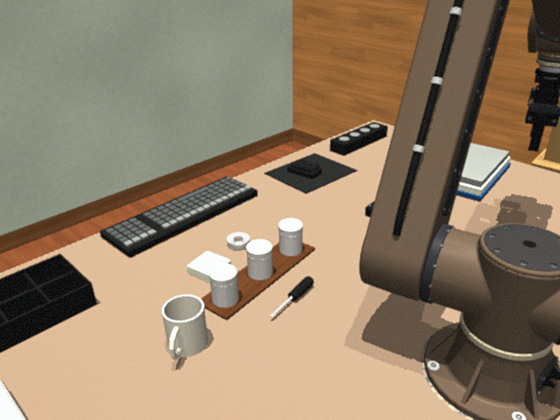

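The top view shows the tins at about (199,234), (241,228) and (284,222), the knob at (397,246), the cleaner at (445,233), the mug at (151,250) and the screwdriver at (240,270). The side view shows all three tins standing upright on the stand.

```bash
cat > h.py <<'E'
from cell import env, eyes, job
import cv2,numpy as np
from scipy.spatial.transform import Rotation as R
def ray(n,uv,z):
    c=eyes.camera_info(n); f=210/np.tan(np.radians(c['vertical_fov']/2))
    uv=np.atleast_2d(uv).astype(float)
    d=np.c_[(uv[:,0]-c['cx'])/f,(uv[:,1]-c['cy'])/f,np.ones(len(uv))]@R.from_euler('xyz',c['attitude']).as_matrix().T
    return c['origin']+d*((z-c['origin'][2])/d[:,2])[:,None]
def blob(m,z,n="top"):
    k,_=cv2.findContours(m.astype(np.uint8),cv2.RETR_EXTERNAL,cv2.CHAIN_APPROX_NONE)
    out=[]
    for c in k:
        if cv2.contourArea(c)<40: continue
        w=ray(n,c[:,0],z)[:,:2].astype(np.float32)
        out.append((c[:,0].mean(0).round(),cv2.minAreaRect(w),cv2.minEnclosingCircle(w)))
    return out
E
python3 - <<'E'
from h import *
a=np.load("pics/top0.npz");p,d=a['p'],a['d']
h=cv2.cvtColor(p,cv2.COLOR_RGB2HSV)
def roi(m,x0,x1,y0,y1):
    o=np.zeros_like(m);o[y0:y1,x0:x1]=m[y0:y1,x0:x1];return o
print("stand");[print(*b) for b in blob(roi((h[...,2]<130)&(h[...,1]>100)|(h[...,1]<45),180,305,204,255),8)]
br=(h[...,2]>170)&(h[...,1]<60)
print("lids");[print(*b) for b in blob(roi(br,180,305,205,250),83)]
print("box");[print(*b) for b in blob(roi((h[...,1]<60)|(h[...,2]<70),370,418,222,272),30)]
print("knob");[print(*b) for b in blob(roi(h[...,2]>100,383,410,233,261)&(h[...,1]<70),38)]
# heights from depth
for u,v in((199,234),(241,228),(284,222),(397,246),(240,300)):print(d[v,u])
c=np.hstack([cv2.resize(x,None,fx=6,fy=6,interpolation=2)for x in(p[205:255,180:250],p[220:270,370:420])])
cv2.imwrite("pics/c1.png",c[:,:,::-1])
E
```

```text
stand
[242. 229.] ((523.1121215820312, 105.6343765258789), (87.46043395996094, 328.2278747558594), 8.274388313293457) ((522.6138916015625, 104.83070373535156), 166.81094360351562)
[218. 205.] ((586.9129638671875, 176.0771484375), (14.577044486999512, 78.46210479736328), 0.19053694605827332) ((593.1403198242188, 176.09786987304688), 39.245506286621094)
lids
[241. 228.] ((523.2288208007812, 104.92515563964844), (56.2364616394043, 57.845027923583984), 45.36671447753906) ((523.0977783203125, 105.64948272705078), 29.709505081176758)
[284. 222.] ((540.698486328125, -13.351064682006836), (57.570430755615234, 54.82505798339844), 0.16488660871982574) ((539.90087890625, -13.061176300048828), 29.738405227661133)
[241. 225.] ((525.378662109375, 101.6573715209961), (120.47168731689453, 340.0885314941406), 0.1894710808992386) ((526.0596313476562, 101.65945434570312), 180.171630859375)
box
[394. 246.] ((472.8078308105469, -326.8229675292969), (134.70689392089844, 141.02993774414062), 89.41816711425781) ((472.80780029296875, -326.8229675292969), 97.51342010498047)
knob
[397. 246.] ((473.3924865722656, -333.74298095703125), (55.656280517578125, 54.539798736572266), 44.76021957397461) ((473.5774841308594, -333.6692810058594), 28.849000930786133)
1246.2638
1248.4935
1253.0067
1261.0369
1320.7502
```

View pics/c1.png

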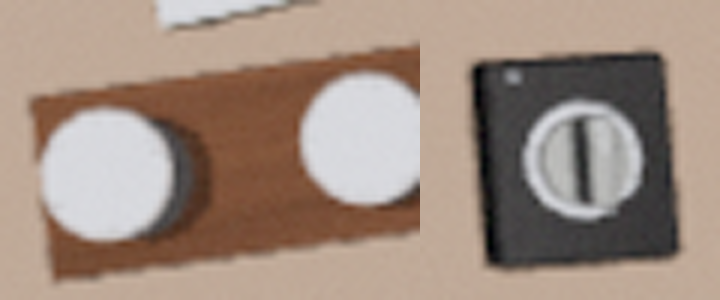

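The crop shows the two left lids as clean circles. On the control box, the white dial ring surrounds a grey disc, and the bar runs nearly vertically in the image, leaning slightly like the box. Next I measure the box accurately.

Run:
```python
from h import *
a=np.load("pics/top0.npz");p,d=a['p'],a['d']
v=p.max(2).astype(int); m=np.zeros(v.shape,bool); m[224:270,374:417]=v[224:270,374:417]<95
m=cv2.morphologyEx(m.astype(np.uint8),cv2.MORPH_CLOSE,np.ones((3,3)))
for z in(30,0):[print(z,*b) for b in blob(m,z)]
print("dark face excl",)
for z in(44,38,34,30):
  k=np.zeros(v.shape,bool);k[232:262,385:411]=v[232:262,385:411]>110
  [print(z,*b) for b in blob(k,z)]
print(v[234:260:2,386:410])
c=eyes.camera_info("top");f=210/np.tan(np.radians(c['vertical_fov']/2))
vv,uu=np.mgrid[236:258,386:410]
P=np.c_[(uu.ravel()-c['cx'])/f,(vv.ravel()-c['cy'])/f,np.ones(uu.size)]*d[vv,uu].ravel()[:,None]
P=P@R.from_euler('xyz',c['attitude']).as_matrix().T+c['origin']
b=P[P[:,2]>58];print(len(b),cv2.minAreaRect(b[:,:2].astype(np.float32)),b.mean(0),np.linalg.eigh(np.cov(b[:,:2].T)))
print(P[:,2].reshape(22,24).round()[::2].astype(int))
```

```text
30 [395. 246.] ((473.68463134765625, -331.9395446777344), (97.30120086669922, 91.91869354248047), 3.9686129093170166) ((473.6191711425781, -331.5421447753906), 63.24757385253906)
0 [395. 246.] ((473.3612976074219, -339.7616882324219), (99.54904174804688, 94.0422592163086), 3.968569755554199) ((473.29425048828125, -339.355224609375), 64.70867156982422)
dark face excl
44 [397. 246.] ((472.84619140625, -331.46282958984375), (53.710540771484375, 53.65625762939453), 89.27848815917969) ((473.64300537109375, -332.08709716796875), 28.714923858642578)
38 [397. 246.] ((472.77685546875, -333.0420837402344), (53.96141052246094, 53.90688705444336), 89.27854919433594) ((473.5774841308594, -333.6692810058594), 28.849000930786133)
34 [397. 246.] ((472.7306823730469, -334.09490966796875), (54.12875747680664, 54.07387161254883), 89.2789306640625) ((473.5338134765625, -334.72406005859375), 28.93837547302246)
30 [397. 246.] ((472.68450927734375, -335.1477355957031), (54.29594421386719, 54.241004943847656), 89.2786865234375) ((473.49005126953125, -335.7786865234375), 29.02788734436035)
[[ 70  72  66  68 
[... 2269 characters left out ...]
3   53   66   68   68
    66   72   62   40   38   34   29   27   29   29]
 [  24   31   30   30   36   43   40   39   37   37   55   65   67   67
    72   68   69   39   37   28   26   23   31   27]
 [  33   28   29   25   40   41   37   42   35   42   48   57   70   67
    68   66   66   38 1329   24   26   31   24   25]
 [  30   30   24   33   31   34   35   40   37   38   40   61   66   70
    68   65   67   34   30   30   28   31   26   26]
 [  31   29   29   30   29   30   30   27   29   31   36   53   64   69
    67   68   30   26   30   33   30   33   29   30]
 [  30   29   32   31   25   33   31   31   29   25   27   34   27   29
    33   28   26   31   28   28   31   24   28   28]]
```

Run:
```python
from h import *
a=np.load("pics/top0.npz");p,d=a['p'],a['d']
c=eyes.camera_info("top");f=210/np.tan(np.radians(c['vertical_fov']/2))
vv,uu=np.mgrid[232:262,384:412]
P=np.c_[(uu.ravel()-c['cx'])/f,(vv.ravel()-c['cy'])/f,np.ones(uu.size)]*d[vv,uu].ravel()[:,None]
P=P@R.from_euler('xyz',c['attitude']).as_matrix().T+c['origin']
s=(P[:,2]>60)&(P[:,2]<85)&(p.max(2)[vv,uu].ravel()>110)
b=ray("top",np.c_[uu.ravel(),vv.ravel()][s],69.5)[:,:2].astype(np.float32)
w,V=np.linalg.eigh(np.cov(b.T));print(len(b),cv2.minAreaRect(b),b.mean(0),np.sqrt(w*12),V)
s=(P[:,2]>32)&(P[:,2]<85);print(s.sum())
# screwdriver, tape check
for n,uv in dict(scr_l=(211,275),scr_r=(262,267),cleaner=(445,233),mug=(151,250)).items():print(n,ray("top",uv,20)[0].round())
```

```text
67 ((471.6637268066406, -334.40771484375), (11.079231262207031, 38.73076248168945), 89.18810272216797) [ 471.09677 -333.9022 ] [12.56486196 40.27098538] [[ 0.03547064 -0.99937072]
 [-0.99937072 -0.03547064]]
275
scr_l [390. 194.  20.]
scr_r [413.  48.  20.]
cleaner [ 512. -478.   20.]
mug [461. 366.  20.]
```

```bash
cat >> h.py <<'E'
def to(x,y,z,yaw):
    s=env.state(); r=R.from_euler('xyz',s['tcp_rot'])
    D=np.array([x,y,z])-s['eef_pos']
    print("shift",r.inv().apply(D).round(1),"turn",round((s['tcp_rot'][2]-yaw+np.pi)%(2*np.pi)-np.pi,3),"dist",np.linalg.norm(D).round())
def st():
    s=env.state();print(round(s['t'],2),s['eef_pos'].round(1),s['tcp_rot'].round(3),"F",s['ft_force'].round(2),"M",s['moment'].round(2),"o",round(s['opening'],3),"g",round(s['grip_force'],1),"j",s['joints'].round(2))
E
python3 -c "
from h import *
to(472,-334,150,.07)"
```

```text
shift [ 325.1 -146.6   64.3] turn 0.288 dist 362.0
```

The manual's scale: shifts go in shares of 0.5 m and turns go in shares of pi rad. Converting my numbers, 180 mm / 500 = 0.36, 140 mm / 500 = 0.28, 0.288 rad / 3.1416 = 0.0917.

```bash
echo '[[[0.07, -0.032, 0.014], 0.0191, 1], [[0.14, -0.064, 0.028], 0.0382, 1], [[0.21, -0.096, 0.04], 0.0573, 1], [[0.28, -0.128, 0.052], 0.0764, 1], [[0.36, -0.16, 0.064], 0.0917, 1]]' | python3 steer.py; python3 -c "
from h import *
st();to(472,-334,150,.07)"
```

```text
t: 0.52
eef_pos: [358.7, -447.2, 182.4]
tcp_rot: [-3.141, 0.0, 0.066]
ft_force: [0.3, -1.8, -0.4]
opening: 1.0
grip_force: 0.0
0.52 [ 358.7 -447.2  182.4] [-3.141  0.     0.066] F [ 0.27 -1.8  -0.39] M [ 0.02 -0.01  0.01] o 1.0 g 0.0 j [-1.01  0.45  1.73 -0.    0.96  0.5 ]
shift [ 120.5 -105.5   32.4] turn -0.004 dist 163.0
```

Scaled: 120 mm / 500 = 0.24, 115 mm / 500 = 0.23.

```bash
echo '[[[0.06, -0.052, 0.016], 0, 1], [[0.12, -0.104, 0.032], 0, 1], [[0.18, -0.156, 0.048], 0, 1], [[0.23, -0.2, 0.064], 0, 1], [[0.24, -0.21, 0.064], 0, 1]]' | python3 steer.py; python3 -c "
from h import *
st();to(472,-334,110,.07)
p,d=eyes.read_camera('top');cv2.imwrite('pics/t2.png',cv2.resize(p[200:290,340:460],None,fx=5,fy=5)[:,:,::-1])"
```

```text
t: 0.93
eef_pos: [472.7, -331.7, 149.3]
tcp_rot: [-3.139, 0.001, 0.073]
ft_force: [0.3, 0.1, -0.3]
opening: 1.005
grip_force: 0.0
0.93 [ 472.7 -331.7  149.3] [-3.139e+00  1.000e-03  7.300e-02] F [ 0.3   0.12 -0.31] M [-0.02 -0.02 -0.  ] o 1.005 g 0.0 j [-0.73  0.5   1.75  0.    0.9   0.77]
shift [-0.8  2.3 39.3] turn 0.003 dist 39.0
```

View pics/t2.png

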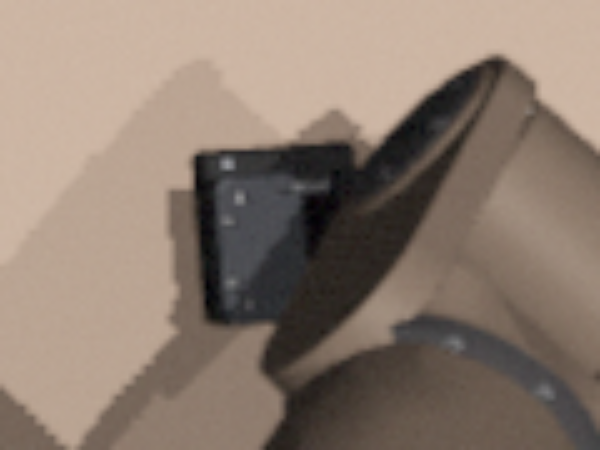

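The arm hides the box from the top camera, so I'll descend on the measured values.

Scaled: 106 mm / 500 = 0.212, 105 mm / 500 = 0.21.

```bash
echo '[[[0, 0.002, 0.06], 0, 1], [[0, 0.004, 0.12], 0, 1], [[0, 0.004, 0.17], 0, 0.6], [[0, 0.004, 0.21], 0, 0.4], [[0, 0.004, 0.212], 0, 0.4]]' | python3 steer.py; python3 -c "
from h import *
st();to(472,-334,43,.07)"
```

```text
t: 1.4
eef_pos: [468.7, -337.4, 41.7]
tcp_rot: [-3.138, 0.004, 0.069]
ft_force: [0.0, -0.1, -0.1]
opening: 0.841
grip_force: 0.0
1.4 [ 468.7 -337.4   41.7] [-3.138  0.004  0.069] F [ 0.05 -0.08 -0.1 ] M [-0.   -0.02 -0.05] o 0.841 g 0.0 j [-0.74  0.65  1.83 -0.    0.67  0.76]
shift [ 3.5 -3.2 -1.3] turn -0.001 dist 5.0
```

```bash
echo '[[[0, 0, 0], 0, 0.4], [[0, 0, 0], 0, 0.4], [[0, 0, 0], 0, 0.4]]' | python3 steer.py; python3 -c "
from h import *
to(472,-334,43,.07)"
```

```text
t: 1.65
eef_pos: [471.0, -338.4, 46.4]
tcp_rot: [3.14, -0.002, 0.069]
ft_force: [-0.1, 1.5, -0.0]
opening: 0.64
grip_force: 0.0
shift [ 1.3 -4.3  3.4] turn -0.001 dist 6.0
```

```bash
echo '[[[0, 0, 0], 0, 0.4], [[0, 0, 0], 0, 0.4], [[0, 0, 0], 0, 0.4], [[0, 0, 0], 0, 0.4], [[0, 0, 0], 0, 0.4]]' | python3 steer.py; python3 -c "
from h import *
to(472,-334,43,.07)"
```

```text
t: 2.07
eef_pos: [470.8, -337.6, 45.1]
tcp_rot: [3.141, -0.0, 0.07]
ft_force: [0.4, -0.7, -1.3]
opening: 0.399
grip_force: 0.0
shift [ 1.5 -3.5  2.1] turn -0.0 dist 4.0
```

Scaled: -3.5 mm / 500 = -0.007, 2 mm / 500 = 0.004.

```bash
echo '[[[0.003, -0.007, 0.004], 0, 0.4], [[0.003, -0.007, 0.004], 0, 0], [[0.003, -0.007, 0.004], 0, 0], [[0.003, -0.007, 0.004], 0, 0], [[0.003, -0.007, 0.004], 0, 0]]' | python3 steer.py;echo '[[[0, 0, 0], 0, 0], [[0, 0, 0], 0, 0], [[0, 0, 0], 0, 0], [[0, 0, 0], 0, 0], [[0, 0, 0], 0, 0]]' | python3 steer.py; python3 -c "
from h import *
st()"
```

```text
t: 2.48
eef_pos: [472.1, -334.2, 42.9]
tcp_rot: [3.141, -0.0, 0.07]
ft_force: [-1.8, -18.5, -1.6]
opening: 0.177
grip_force: 10.0
t: 2.9
eef_pos: [472.2, -335.8, 43.0]
tcp_rot: [3.139, -0.001, 0.07]
ft_force: [-2.0, -11.0, -3.8]
opening: 0.146
grip_force: 30.0
2.9 [ 472.2 -335.8   43. ] [ 3.139e+00 -1.000e-03  7.000e-02] F [ -2.03 -11.05  -3.8 ] M [-1.77  0.32  0.04] o 0.146 g 30.0 j [-0.73  0.65  1.83 -0.    0.66  0.77]
```

Scaled: 2 mm / 500 = 0.004, 0.4 rad / 3.1416 = 0.1273.

```bash
echo '[[[0, 0.004, 0], 0, 0], [[0, 0.004, 0], 0.0318, 0], [[0, 0.004, 0], 0.0637, 0], [[0, 0.004, 0], 0.0955, 0], [[0, 0.004, 0], 0.1273, 0]]' | python3 steer.py;echo '[[[0, 0, 0], 0.0318, 0], [[0, 0, 0], 0.0637, 0], [[0, 0, 0], 0.0955, 0], [[0, 0, 0], 0.1273, 0], [[0, 0, 0], 0.1592, 0]]' | python3 steer.py; python3 -c "
from h import *
st()"
```

```text
t: 3.32
eef_pos: [472.2, -335.8, 42.9]
tcp_rot: [-3.141, 0.0, -0.335]
ft_force: [1.4, 1.4, 0.5]
opening: 0.146
grip_force: 30.0
t: 3.73
eef_pos: [472.3, -335.6, 42.9]
tcp_rot: [-3.141, 0.0, -0.835]
ft_force: [1.5, 3.5, 0.8]
opening: 0.146
grip_force: 30.0
3.73 [ 472.3 -335.6   42.9] [-3.141  0.    -0.835] F [1.46 3.49 0.85] M [ 0.65 -0.53  0.2 ] o 0.146 g 30.0 j [-0.73  0.65  1.82  0.    0.67  1.67]
```

Scaled: 0.1 rad / 3.1416 = 0.0318.

```bash
echo '[[[0, 0, 0], 0.0127, 0], [[0, 0, 0], 0.0255, 0], [[0, 0, 0], 0.0318, 0], [[0, 0, 0], 0.0318, 0], [[0, 0, 0], 0.0318, 0]]' | python3 steer.py | grep -E "rot"; python3 -c "
from h import *
st()"; echo '[[[0, 0, 0], 0.0064, 0], [[0, 0, 0], 0.0127, 0], [[0, 0, 0], 0.0159, 0], [[0, 0, 0], 0.0159, 0], [[0, 0, 0], 0.0159, 0]]' | python3 steer.py|grep rot;  python3 -c "
from h import *
st()"
```

```text
tcp_rot: [-3.141, -0.0, -0.929]
4.15 [ 472.4 -335.6   43. ] [-3.141 -0.    -0.929] F [3.51 4.73 1.13] M [ 0.91 -0.73  0.2 ] o 0.146 g 30.0 j [-0.73  0.65  1.82  0.    0.67  1.77]
tcp_rot: [3.142, 0.0, -0.978]
4.57 [ 472.3 -335.6   43. ] [ 3.142  0.    -0.978] F [2.82 4.9  1.35] M [ 0.93 -0.66  0.79] o 0.151 g 30.9 j [-0.73  0.65  1.82  0.    0.67  1.82]
```

The moment jumped to 0.79 N·m, so the knob is at its stop. Releasing it.

Scaled: -150 mm / 500 = -0.3, -135 mm / 500 = -0.27.

```bash
for i in 1 2; do echo '[[[0, 0, 0], 0, 1], [[0, 0, 0], 0, 1], [[0, 0, 0], 0, 1], [[0, 0, 0], 0, 1], [[0, 0, 0], 0, 1]]' | python3 steer.py|grep -E "force|open"; done; echo '[[[0, 0, -0.06], 0, 1], [[0, 0, -0.13], 0, 1], [[0, 0, -0.2], 0, 1], [[0, 0, -0.27], 0, 1], [[0, 0, -0.3], 0, 1]]' | python3 steer.py;python3 -c "
from h import *
st();to(470,-60,215,.144)
print(np.degrees(.144))"
```

```text
ft_force: [0.2, 0.7, 0.9]
opening: 0.443
grip_force: 0.0
ft_force: [0.4, -0.3, -0.1]
opening: 0.795
grip_force: 0.0
t: 5.82
eef_pos: [472.9, -336.7, 197.4]
tcp_rot: [-3.14, -0.005, -0.98]
ft_force: [-0.9, 0.1, 0.4]
opening: 1.001
grip_force: 0.0
5.82 [ 472.9 -336.7  197.4] [-3.14  -0.005 -0.98 ] F [-0.94  0.09  0.39] M [ 0.13 -0.   -0.04] o 1.001 g 0.0 j [-0.73  0.44  1.69 -0.    1.    1.82]
shift [-231.4 -151.7  -18.6] turn -1.124 dist 277.0
8.250592249883853
```

```bash
python3 -c "
from h import *
st();to(505.8,224.2,170,.144)"
```

```text
5.82 [ 472.9 -336.7  197.4] [-3.14  -0.005 -0.98 ] F [-0.94  0.09  0.39] M [ 0.13 -0.   -0.04] o 1.001 g 0.0 j [-0.73  0.44  1.69 -0.    1.    1.82]
shift [-447.7 -339.6   25.4] turn -1.124 dist 563.0
```

Scaled: -145 mm / 500 = -0.29, -115 mm / 500 = -0.23, -0.6 rad / 3.1416 = -0.191.

```bash
echo '[[[-0.05, -0.038, 0.002], -0.0382, 1], [[-0.11, -0.084, 0.006], -0.0764, 1], [[-0.17, -0.13, 0.01], -0.1146, 1], [[-0.23, -0.176, 0.014], -0.1528, 1], [[-0.29, -0.22, 0.016], -0.191, 1]]' | python3 steer.py|grep eef; python3 -c "
from h import *
st();to(505.8,224.2,170,.144)"
```

```text
eef_pos: [482.4, -152.7, 184.8]
6.23 [ 482.4 -152.7  184.8] [ 3.142 -0.    -0.375] F [ 0.69 -1.14 -0.73] M [ 0.09  0.   -0.02] o 0.998 g 0.0 j [-0.44  0.36  1.88 -0.    0.9   1.51]
shift [-116.2 -359.3   14.8] turn -0.519 dist 378.0
```

Scaled: -180 mm / 500 = -0.36, -144 mm / 500 = -0.288, -0.519 rad / 3.1416 = -0.1652.

```bash
echo '[[[-0.024, -0.072, 0.004], -0.0318, 1], [[-0.048, -0.144, 0.008], -0.0637, 1], [[-0.072, -0.216, 0.012], -0.0955, 1], [[-0.096, -0.288, 0.016], -0.1337, 1], [[-0.12, -0.36, 0.02], -0.1652, 1]]' | python3 steer.py|grep eef; python3 -c "
from h import *
st();to(505.8,224.2,170,.144)"
```

```text
eef_pos: [493.6, 36.9, 175.0]
6.65 [493.6  36.9 175. ] [ 3.141 -0.     0.145] F [ 0.58  0.54 -0.07] M [-0.01 -0.01 -0.02] o 0.999 g 0.0 j [-0.06  0.36  1.92 -0.    0.86  1.37]
shift [  39.1 -183.5    4.9] turn 0.001 dist 188.0
```

Meanwhile the knob is clear of the arm, so I'll check that it sprang back.

Scaled: -183 mm / 500 = -0.366, -150 mm / 500 = -0.3.

```bash
echo '[[[0.016, -0.076, 0.002], 0, 1], [[0.032, -0.152, 0.004], 0, 1], [[0.048, -0.228, 0.006], 0, 1], [[0.064, -0.3, 0.008], 0, 1], [[0.078, -0.366, 0.01], 0, 1]]' | python3 steer.py|grep eef;echo '[[[0, 0, 0], 0, 1], [[0, 0, 0], 0, 1], [[0, 0, 0], 0, 1], [[0, 0, 0], 0, 1], [[0, 0, 0], 0, 1]]' | python3 steer.py|grep eef; python3 -c "
from h import *
st();to(505.8,224.2,170,.144);to(505.8,224.2,27,.144)
p,d=eyes.read_camera('top');cv2.imwrite('pics/t3.png',np.hstack([cv2.resize(p[220:270,370:420],(400,400)),cv2.resize(p[180:280,130:230],(400,400))])[:,:,::-1])"
```

```text
eef_pos: [506.9, 224.1, 169.9]
eef_pos: [507.2, 220.7, 170.0]
7.48 [507.2 220.7 170. ] [ 3.141 -0.     0.137] F [-0.14  0.34  0.41] M [ 0.01 -0.01 -0.  ] o 0.998 g 0.0 j [ 0.29  0.44  1.79 -0.    0.91  1.72]
shift [-0.9 -3.7  0. ] turn -0.007 dist 4.0
shift [ -0.9  -3.7 143. ] turn -0.007 dist 143.0
```

View pics/t3.png

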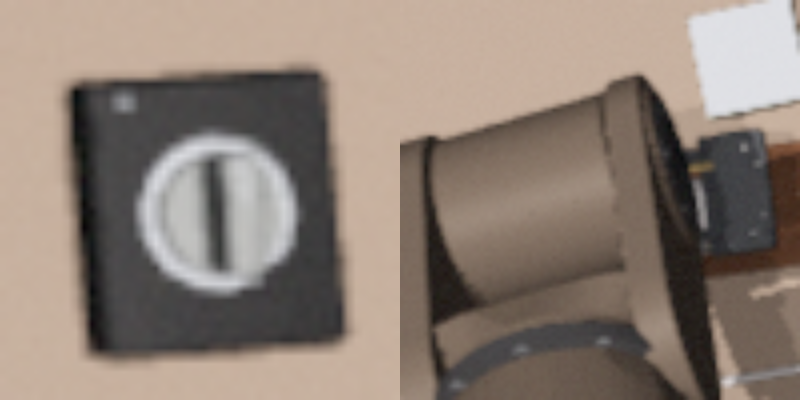

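The knob's bar is back at its rest angle, as in the first picture. Descending on the left tin.

Scaled: 60 mm / 500 = 0.12, 55 mm / 500 = 0.11.

```bash
echo '[[[-0.002, -0.006, 0.03], 0, 1], [[-0.002, -0.006, 0.06], 0, 1], [[-0.002, -0.006, 0.09], 0, 1], [[-0.002, -0.006, 0.11], 0, 1], [[-0.002, -0.006, 0.12], 0, 1]]' | python3 steer.py|grep eef;echo '[[[0, 0, 0], 0, 1], [[0, 0, 0], 0, 1], [[0, 0, 0], 0, 1], [[0, 0, 0], 0, 1], [[0, 0, 0], 0, 1]]' | python3 steer.py|grep eef; python3 -c "
from h import *
st();to(505.8,224.2,27,.144)"
```

```text
eef_pos: [505.4, 223.9, 108.7]
eef_pos: [505.9, 224.7, 110.4]
8.37 [505.9 224.7 110.4] [-3.142e+00 -1.000e-03  1.390e-01] F [ 0.67  0.04 -0.76] M [ 0.02  0.05 -0.  ] o 0.997 g 0.0 j [ 0.3   0.52  1.84 -0.    0.78  1.73]
shift [-0.2  0.5 83.4] turn -0.005 dist 83.0
```

Scaled: 83 mm / 500 = 0.166, 78 mm / 500 = 0.156.

```bash
echo '[[[0, 0, 0.044], 0, 1], [[0, 0, 0.088], 0, 1], [[0, 0, 0.128], 0, 1], [[0, 0, 0.156], 0, 1], [[0, 0, 0.166], 0, 1]]' | python3 steer.py|grep eef;echo '[[[0, 0, 0], 0, 0.7], [[0, 0, 0], 0, 0.65], [[0, 0, 0], 0, 0], [[0, 0, 0], 0, 0], [[0, 0, 0], 0, 0]]' | python3 steer.py; echo '[[[0, 0, 0], 0, 0], [[0, 0, 0], 0, 0], [[0, 0, 0], 0, 0], [[0, 0, 0], 0, 0], [[0, 0, 0], 0, 0]]' | python3 steer.py;python3 -c "
from h import *
st();to(505.8,224.2,27,.144)"
```

```text
eef_pos: [505.0, 224.4, 25.3]
t: 9.2
eef_pos: [506.0, 224.7, 27.7]
tcp_rot: [-3.141, -0.001, 0.139]
ft_force: [0.1, 0.5, -0.1]
opening: 0.707
grip_force: 0.0
t: 9.62
eef_pos: [505.9, 224.6, 27.4]
tcp_rot: [3.142, -0.001, 0.139]
ft_force: [-0.7, -1.1, 6.5]
opening: 0.625
grip_force: 30.0
9.62 [505.9 224.6  27.4] [ 3.142e+00 -1.000e-03  1.390e-01] F [-0.71 -1.13  6.5 ] M [-0.15  0.14  0.03] o 0.625 g 30.0 j [ 0.3   0.65  1.9  -0.    0.59  1.73]
shift [-0.1  0.4  0.4] turn -0.005 dist 1.0
```

Scaled: -60 mm / 500 = -0.12, -50 mm / 500 = -0.1.

```bash
echo '[[[0, 0, -0.016], 0, 0], [[0, 0, -0.04], 0, 0], [[0, 0, -0.07], 0, 0], [[0, 0, -0.1], 0, 0], [[0, 0, -0.12], 0, 0]]' | python3 steer.py|grep eef;echo '[[[0, 0, 0], 0, 0], [[0, 0, 0], 0, 0], [[0, 0, 0], 0, 0], [[0, 0, 0], 0, 0], [[0, 0, 0], 0, 0]]' | python3 steer.py|grep force; for i in 1 2 3 4 5 6; do echo '[[[0, 0, 0], 0, 0]]' | python3 steer.py|grep ft_; done;python3 -c "
from h import *
st();print(env.state()['tau'])"
```

```text
eef_pos: [505.6, 224.6, 88.1]
ft_force: [-0.3, -0.3, -5.3]
grip_force: 30.0
ft_force: [-0.0, 0.5, -5.6]
ft_force: [0.8, 0.6, -5.7]
ft_force: [0.2, -0.5, -6.1]
ft_force: [0.4, 0.2, -5.5]
ft_force: [0.4, 0.4, -5.7]
ft_force: [1.0, -0.1, -4.4]
10.95 [505.7 224.6  86.8] [3.141 0.    0.139] F [ 1.   -0.1  -4.39] M [ 0.07 -0.    0.03] o 0.629 g 30.0 j [ 0.3   0.56  1.86 -0.    0.72  1.73]
[-7.14126691e-04 -6.04966021e+01 -1.93233311e+01  1.46056409e-02
 -8.60955147e-02  5.98729957e-05]
```

```bash
echo '[[[0, 0, 0.036], 0, 0], [[0, 0, 0.072], 0, 0], [[0, 0, 0.096], 0, 0], [[0, 0, 0.11], 0, 0], [[0, 0, 0.116], 0, 0]]' | python3 steer.py|grep eef;echo '[[[0, 0, 0.001], 0, 0], [[0, 0, 0.002], 0, 0], [[0, 0, 0.003], 0, 0], [[0, 0, 0.003], 0, 0], [[0, 0, 0.003], 0, 0]]' | python3 steer.py; echo '[[[0, 0, 0], 0, 0], [[0, 0, 0], 0, 0], [[0, 0, 0], 0, 0]]' | python3 steer.py | grep -E "eef|ft"
```

```text
eef_pos: [505.4, 224.5, 27.9]
t: 11.78
eef_pos: [505.9, 224.7, 27.9]
tcp_rot: [-3.142, -0.001, 0.139]
ft_force: [0.7, 0.3, -5.0]
opening: 0.629
grip_force: 30.0
eef_pos: [505.7, 224.6, 27.5]
ft_force: [-0.3, -0.1, -4.5]
```

Scaled: 0.5 mm / 500 = 0.001.

```bash
echo '[[[0, 0, 0.001], 0, 0], [[0, 0, 0.001], 0, 0], [[0, 0, 0.001], 0, 0], [[0, 0, 0.001], 0, 0]]' | python3 steer.py| grep -E "eef|ft"; echo '[[[0, 0, 0.001], 0, 0], [[0, 0, 0.001], 0, 0], [[0, 0, 0.001], 0, 0], [[0, 0, 0.001], 0, 0]]' | python3 steer.py| grep -E "eef|ft"
```

```text
eef_pos: [505.7, 224.6, 27.4]
ft_force: [-3.5, -1.3, 6.3]
eef_pos: [505.8, 224.6, 27.4]
ft_force: [-4.5, -2.0, 12.0]
```

```bash
echo '[[[0, 0, -0.001], 0, 0], [[0, 0, -0.0014], 0, 0.66], [[0, 0, -0.0014], 0, 0.7], [[0, 0, -0.0014], 0, 0.8], [[0, 0, -0.0014], 0, 1]]' | python3 steer.py | grep -E "eef|ft|open";echo '[[[0, 0, 0], 0, 1], [[0, 0, 0], 0, 1], [[0, 0, 0], 0, 1], [[0, 0, 0], 0, 1], [[0, 0, 0], 0, 1]]' | python3 steer.py | grep open; echo '[[[0, 0, -0.03], 0, 1], [[0, 0, -0.08], 0, 1], [[0, 0, -0.13], 0, 1], [[0, 0, -0.17], 0, 1], [[0, 0, -0.186], 0, 1]]' | python3 steer.py | grep -E "eef|ft|open"; python3 -c "
from h import *
st();to(523.1,105.4,120,.144)"
```

```text
eef_pos: [505.8, 224.6, 27.0]
ft_force: [-0.6, 1.3, -0.6]
opening: 0.787
opening: 0.997
eef_pos: [506.5, 224.9, 122.6]
ft_force: [0.3, 0.9, 0.8]
opening: 1.001
13.95 [506.5 224.9 122.6] [-3.141e+00 -3.000e-03  1.390e-01] F [0.31 0.89 0.77] M [0.04 0.02 0.04] o 1.001 g 0.0 j [ 0.3   0.5   1.83 -0.    0.8   1.73]
shift [-1.000e-01  1.207e+02  2.500e+00] turn -0.005 dist 121.0
```

Scaled: 121 mm / 500 = 0.242, 110 mm / 500 = 0.22.

```bash
echo '[[[0, 0.05, 0], 0, 1], [[0, 0.11, 0], 0, 1], [[0, 0.17, 0], 0, 1], [[0, 0.22, 0], 0, 1], [[0, 0.242, 0.004], 0, 1]]' | python3 steer.py|grep eef;echo '[[[0, 0, 0], 0, 1], [[0, 0, 0], 0, 1], [[0, 0, 0], 0, 1], [[0, 0, 0], 0, 1], [[0, 0, 0], 0, 1]]' | python3 steer.py | grep eef; python3 -c "
from h import *
st();to(523.1,105.4,27,.144)
p,d=eyes.read_camera('side');cv2.imwrite('pics/s4.png',cv2.resize(p[180:380,120:400],None,fx=2.8,fy=2.8)[:,:,::-1])"
```

```text
eef_pos: [522.6, 102.4, 117.7]
eef_pos: [522.3, 105.7, 118.0]
14.78 [522.3 105.7 118. ] [3.142 0.    0.14 ] F [ 0.56  0.3  -0.09] M [0.05 0.04 0.03] o 0.999 g 0.0 j [ 0.08  0.49  1.89 -0.    0.77  1.51]
shift [ 0.8  0.5 91. ] turn -0.004 dist 91.0
```

View pics/s4.png

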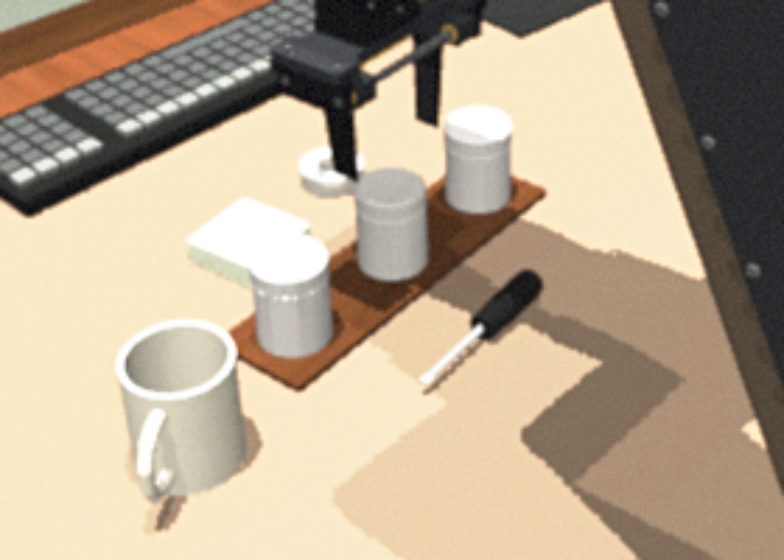

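The left tin (around (290,300) in the crop) is back upright in its place, and the gripper is above the middle tin. Continuing.

Scaled: 91 mm / 500 = 0.182, 86 mm / 500 = 0.172.

```bash
echo '[[[0.002, 0, 0.048], 0, 1], [[0.002, 0, 0.096], 0, 1], [[0.002, 0, 0.14], 0, 1], [[0.002, 0, 0.172], 0, 1], [[0.002, 0, 0.182], 0, 1]]' | python3 steer.py|grep eef;echo '[[[0, 0, 0], 0, 0.7], [[0, 0, 0], 0, 0.65], [[0, 0, 0], 0, 0], [[0, 0, 0], 0, 0], [[0, 0, 0], 0, 0]]' | python3 steer.py|grep eef; echo '[[[0, 0, 0], 0, 0], [[0, 0, 0], 0, 0], [[0, 0, 0], 0, 0], [[0, 0, 0], 0, 0], [[0, 0, 0], 0, 0]]' | python3 steer.py
echo '[[[0, 0, -0.016], 0, 0], [[0, 0, -0.04], 0, 0], [[0, 0, -0.07], 0, 0], [[0, 0, -0.1], 0, 0], [[0, 0, -0.12], 0, 0]]' | python3 steer.py|grep eef;echo '[[[0, 0, 0], 0, 0], [[0, 0, 0], 0, 0], [[0, 0, 0], 0, 0], [[0, 0, 0], 0, 0], [[0, 0, 0], 0, 0]]' | python3 steer.py|grep force; for i in 1 2 3 4 5 6; do echo '[[[0, 0, 0], 0, 0]]' | python3 steer.py|grep ft_; done;python3 -c "
from h import *
st()"
```

```text
eef_pos: [522.4, 105.3, 24.9]
eef_pos: [523.8, 105.0, 27.9]
t: 16.08
eef_pos: [523.6, 104.9, 27.6]
tcp_rot: [3.141, -0.001, 0.139]
ft_force: [-0.9, 0.1, 6.6]
opening: 0.626
grip_force: 30.0
eef_pos: [523.6, 104.9, 88.6]
ft_force: [-0.2, 0.3, -2.5]
grip_force: 30.0
ft_force: [-0.0, -0.8, -2.9]
ft_force: [-0.1, 0.3, -2.9]
ft_force: [-0.3, -0.6, -2.3]
ft_force: [0.6, -0.4, -2.0]
ft_force: [-0.3, -0.2, -1.4]
ft_force: [-0.6, 0.6, -2.9]
17.42 [523.4 104.9  87.1] [ 3.141 -0.     0.139] F [-0.63  0.64 -2.91] M [-0.02  0.02  0.02] o 0.626 g 30.0 j [ 0.07  0.53  1.91 -0.    0.7   1.51]
```

Middle is about 2.4 N and left was about 5.5 N. Putting the middle tin back.

Scaled: 58 mm / 500 = 0.116, 55 mm / 500 = 0.11.

```bash
echo '[[[0, 0, 0.036], 0, 0], [[0, 0, 0.072], 0, 0], [[0, 0, 0.096], 0, 0], [[0, 0, 0.11], 0, 0], [[0, 0, 0.116], 0, 0]]' | python3 steer.py|grep eef;echo '[[[0, 0, 0.001], 0, 0], [[0, 0, 0.002], 0, 0], [[0, 0, 0.003], 0, 0], [[0, 0, 0.003], 0, 0], [[0, 0, 0.003], 0, 0]]' | python3 steer.py|grep -E "eef|ft"; echo '[[[0, 0, 0.001], 0, 0], [[0, 0, 0.001], 0, 0], [[0, 0, 0.001], 0, 0], [[0, 0, 0.001], 0, 0]]' | python3 steer.py| grep -E "eef|ft"
```

```text
eef_pos: [523.1, 104.9, 28.2]
eef_pos: [523.6, 104.9, 28.0]
ft_force: [-0.6, -0.6, -2.0]
eef_pos: [523.6, 104.9, 27.7]
ft_force: [-1.5, -1.1, 5.3]
```

Resting on the stand; releasing and moving to the right tin.

Scaled: 120 mm / 500 = 0.24, 110 mm / 500 = 0.22.

```bash
echo '[[[0, 0, 0], 0, 0.66], [[0, 0, 0], 0, 0.7], [[0, 0, 0], 0, 0.8], [[0, 0, 0], 0, 1], [[0, 0, 0], 0, 1]]' | python3 steer.py | grep -E "eef|ft|open";echo '[[[0, 0, 0], 0, 1], [[0, 0, 0], 0, 1], [[0, 0, 0], 0, 1], [[0, 0, 0], 0, 1], [[0, 0, 0], 0, 1]]' | python3 steer.py | grep open; echo '[[[0, 0, -0.03], 0, 1], [[0, 0, -0.08], 0, 1], [[0, 0, -0.13], 0, 1], [[0, 0, -0.17], 0, 1], [[0, 0, -0.186], 0, 1]]' | python3 steer.py | grep -E "eef|open"
echo '[[[0, 0.05, 0], 0, 1], [[0, 0.11, 0], 0, 1], [[0, 0.17, 0], 0, 1], [[0, 0.22, 0], 0, 1], [[0, 0.24, 0], 0, 1]]' | python3 steer.py|grep eef;echo '[[[0, 0, 0], 0, 1], [[0, 0, 0], 0, 1], [[0, 0, 0], 0, 1], [[0, 0, 0], 0, 1], [[0, 0, 0], 0, 1]]' | python3 steer.py | grep eef; python3 -c "
from h import *
st();to(540.4,-13.3,27,.144)"
```

```text
eef_pos: [523.4, 104.9, 27.0]
ft_force: [0.4, -0.0, -0.2]
opening: 0.853
opening: 1.001
eef_pos: [524.2, 105.0, 122.5]
opening: 0.998
eef_pos: [540.2, -16.5, 119.4]
eef_pos: [539.9, -12.9, 120.0]
20.67 [539.9 -12.9 120. ] [-3.142  0.     0.14 ] F [-0.97  0.86  0.52] M [-0.    0.02  0.  ] o 1.0 g 0.0 j [-0.15  0.49  1.87 -0.    0.78  1.28]
shift [ 0.5  0.5 93. ] turn -0.004 dist 93.0
```

Scaled: 93 mm / 500 = 0.186, 88 mm / 500 = 0.176.

```bash
echo '[[[0.001, 0.001, 0.048], 0, 1], [[0.001, 0.001, 0.096], 0, 1], [[0.001, 0.001, 0.14], 0, 1], [[0.001, 0.001, 0.176], 0, 1], [[0.001, 0.001, 0.186], 0, 1]]' | python3 steer.py|grep eef;echo '[[[0, 0, 0], 0, 0.7], [[0, 0, 0], 0, 0.65], [[0, 0, 0], 0, 0], [[0, 0, 0], 0, 0], [[0, 0, 0], 0, 0]]' | python3 steer.py|grep eef; echo '[[[0, 0, 0], 0, 0], [[0, 0, 0], 0, 0], [[0, 0, 0], 0, 0], [[0, 0, 0], 0, 0], [[0, 0, 0], 0, 0]]' | python3 steer.py
echo '[[[0, 0, -0.016], 0, 0], [[0, 0, -0.04], 0, 0], [[0, 0, -0.07], 0, 0], [[0, 0, -0.1], 0, 0], [[0, 0, -0.12], 0, 0]]' | python3 steer.py|grep eef;echo '[[[0, 0, 0], 0, 0], [[0, 0, 0], 0, 0], [[0, 0, 0], 0, 0], [[0, 0, 0], 0, 0], [[0, 0, 0], 0, 0]]' | python3 steer.py|grep force; for i in 1 2 3 4 5 6; do echo '[[[0, 0, 0], 0, 0]]' | python3 steer.py|grep ft_; done;python3 -c "
from h import *
st()"
```

```text
eef_pos: [539.5, -13.6, 24.8]
eef_pos: [541.0, -14.4, 28.0]
t: 21.92
eef_pos: [540.8, -14.4, 27.7]
tcp_rot: [3.141, -0.001, 0.139]
ft_force: [-0.3, 0.6, 7.4]
opening: 0.63
grip_force: 30.0
eef_pos: [540.7, -14.4, 88.5]
ft_force: [-0.4, 0.2, -3.1]
grip_force: 30.0
ft_force: [0.4, 0.3, -3.1]
ft_force: [1.0, -0.9, -3.3]
ft_force: [-0.4, -0.3, -2.5]
ft_force: [-0.2, -0.3, -2.7]
ft_force: [0.0, -0.2, -1.9]
ft_force: [-0.0, 0.4, -2.5]
23.25 [540.6 -14.4  87.1] [3.141 0.    0.139] F [-0.    0.42 -2.51] M [-0.05  0.01 -0.01] o 0.625 g 30.0 j [-0.15  0.54  1.89 -0.    0.71  1.28]
```

The right tin is about 2.7 N, so the left one is the heaviest. Putting the right tin back.

```bash
echo '[[[0, 0, 0.036], 0, 0], [[0, 0, 0.072], 0, 0], [[0, 0, 0.096], 0, 0], [[0, 0, 0.11], 0, 0], [[0, 0, 0.116], 0, 0]]' | python3 steer.py|grep eef;echo '[[[0, 0, 0.001], 0, 0], [[0, 0, 0.002], 0, 0], [[0, 0, 0.003], 0, 0], [[0, 0, 0.003], 0, 0], [[0, 0, 0.003], 0, 0]]' | python3 steer.py|grep -E "eef|ft"; echo '[[[0, 0, 0.001], 0, 0], [[0, 0, 0.001], 0, 0], [[0, 0, 0.001], 0, 0], [[0, 0, 0.001], 0, 0]]' | python3 steer.py| grep -E "eef|ft"
```

```text
eef_pos: [540.2, -14.3, 28.2]
eef_pos: [540.8, -14.4, 28.0]
ft_force: [0.3, 0.4, -3.4]
eef_pos: [540.8, -14.4, 27.7]
ft_force: [-1.5, 0.5, 5.7]
```

Scaled: -120 mm / 500 = -0.24, -110 mm / 500 = -0.22.

```bash
echo '[[[0, 0, 0], 0, 0.66], [[0, 0, 0], 0, 0.7], [[0, 0, 0], 0, 0.8], [[0, 0, 0], 0, 1], [[0, 0, 0], 0, 1]]' | python3 steer.py | grep -E "eef|ft|open";echo '[[[0, 0, 0], 0, 1], [[0, 0, 0], 0, 1], [[0, 0, 0], 0, 1], [[0, 0, 0], 0, 1], [[0, 0, 0], 0, 1]]' | python3 steer.py | grep open; echo '[[[0, 0, -0.03], 0, 1], [[0, 0, -0.08], 0, 1], [[0, 0, -0.14], 0, 1], [[0, 0, -0.19], 0, 1], [[0, 0, -0.21], 0, 1]]' | python3 steer.py | grep -E "eef|open"
echo '[[[0, -0.05, 0], 0, 1], [[0, -0.11, 0], 0, 1], [[0, -0.17, 0], 0, 1], [[0, -0.21, 0], 0, 1], [[0, -0.24, 0], 0, 1]]' | python3 steer.py|grep eef;echo '[[[0, -0.05, 0], 0, 1], [[0, -0.11, 0], 0, 1], [[0, -0.17, 0], 0, 1], [[0, -0.22, 0], 0, 1], [[0, -0.24, 0], 0, 1]]' | python3 steer.py|grep eef;echo '[[[0, 0, 0], 0, 1], [[0, 0, 0], 0, 1], [[0, 0, 0], 0, 1], [[0, 0, 0], 0, 1], [[0, 0, 0], 0, 1]]' | python3 steer.py | grep eef; python3 -c "
from h import *
st();to(505.8,224.4,27.2,.139)"
```

```text
eef_pos: [540.6, -14.4, 27.0]
ft_force: [-0.9, -0.3, 0.5]
opening: 0.856
opening: 1.003
eef_pos: [541.6, -14.5, 135.1]
opening: 0.999
eef_pos: [523.3, 106.2, 131.5]
eef_pos: [506.5, 225.8, 131.4]
eef_pos: [507.6, 222.3, 132.0]
26.92 [507.6 222.3 132. ] [3.141 0.    0.137] F [-0.11  1.65 -0.15] M [0.02 0.01 0.  ] o 0.997 g 0.0 j [ 0.29  0.49  1.82 -0.    0.83  1.73]
shift [ -1.5  -2.4 104.8] turn -0.002 dist 105.0
```

Scaled: 30 mm / 500 = 0.06, 20 mm / 500 = 0.04.

```bash
echo '[[[-0.002, -0.002, 0.02], 0, 1], [[-0.002, -0.002, 0.04], 0, 1], [[-0.002, -0.002, 0.06], 0, 1], [[-0.002, -0.002, 0.06], 0, 1], [[-0.002, -0.002, 0.06], 0, 1]]' | python3 steer.py|grep eef;echo '[[[0, 0, 0], 0, 1], [[0, 0, 0], 0, 1], [[0, 0, 0], 0, 1], [[0, 0, 0], 0, 1], [[0, 0, 0], 0, 1]]' | python3 steer.py | grep eef; python3 -c "
from h import *
st();to(505.8,224.4,27.2,.139)"
```

```text
eef_pos: [505.9, 224.0, 101.0]
eef_pos: [506.3, 224.2, 102.3]
27.75 [506.3 224.2 102.3] [ 3.142 -0.     0.139] F [ 0.4  -0.5   0.32] M [0.02 0.04 0.  ] o 1.001 g 0.0 j [ 0.3   0.53  1.85 -0.    0.76  1.73]
shift [-0.5 -0.2 75.1] turn -0.0 dist 75.0
```

Scaled: 75 mm / 500 = 0.15, 72 mm / 500 = 0.144.

```bash
echo '[[[-0.001, 0, 0.044], 0, 1], [[-0.001, 0, 0.088], 0, 1], [[-0.001, 0, 0.124], 0, 1], [[-0.001, 0, 0.144], 0, 1], [[-0.001, 0, 0.15], 0, 1]]' | python3 steer.py|grep eef;echo '[[[0, 0, 0], 0, 0.7], [[0, 0, 0], 0, 0.65], [[0, 0, 0], 0, 0], [[0, 0, 0], 0, 0], [[0, 0, 0], 0, 0]]' | python3 steer.py|grep eef; echo '[[[0, 0, 0], 0, 0], [[0, 0, 0], 0, 0], [[0, 0, 0], 0, 0], [[0, 0, 0], 0, 0], [[0, 0, 0], 0, 0]]' | python3 steer.py
echo '[[[0, 0, -0.016], 0, 0], [[0, 0, -0.04], 0, 0], [[0, 0, -0.07], 0, 0], [[0, 0, -0.1], 0, 0], [[0, 0, -0.12], 0, 0]]' | python3 steer.py|grep -E "eef|ft";echo '[[[0, 0, -0.02], 0, 0], [[0, 0, -0.05], 0, 0], [[0, 0, -0.08], 0, 0], [[0, 0, -0.11], 0, 0], [[0, 0, -0.13], 0, 0]]' | python3 steer.py|grep -E "eef|ft";echo '[[[0, 0, -0.02], 0, 0], [[0, 0, -0.05], 0, 0], [[0, 0, -0.08], 0, 0], [[0, 0, -0.104], 0, 0], [[0, 0, -0.116], 0, 0]]' | python3 steer.py|grep -E "eef|ft"; for i in 1 2 3; do echo '[[[0, 0, 0], 0, 0], [[0, 0, 0], 0, 0], [[0, 0, 0], 0, 0]]' | python3 steer.py|grep -E "eef|ft"; done
python3 -c "
from h import *
st()
p,d=eyes.read_camera('side');cv2.imwrite('pics/s5.png',cv2.resize(p[80:380,120:400],None,fx=2,fy=2)[:,:,::-1])"
```

```text
eef_pos: [505.2, 223.9, 25.7]
eef_pos: [506.0, 224.2, 27.8]
t: 29.0
eef_pos: [505.9, 224.2, 27.5]
tcp_rot: [-3.142, -0.001, 0.139]
ft_force: [-1.7, 0.8, 5.4]
opening: 0.63
grip_force: 30.0
eef_pos: [505.7, 224.1, 88.2]
ft_force: [0.7, 0.4, -4.8]
eef_pos: [505.7, 224.1, 153.3]
ft_force: [0.4, 0.7, -5.9]
eef_pos: [505.9, 224.2, 211.3]
ft_force: [0.1, 0.1, -5.4]
eef_pos: [505.4, 224.0, 209.2]
ft_force: [0.1, 0.1, -6.3]
eef_pos: [505.6, 224.1, 209.6]
ft_force: [0.7, 0.2, -5.2]
eef_pos: [505.7, 224.1, 210.0]
ft_force: [0.3, 0.4, -4.6]
31.0 [505.7 224.1 210. ] [3.142 0.    0.139] F [ 0.29  0.4  -4.64] M [0.02 0.01 0.  ] o 0.626 g 30.0 j [ 0.3   0.39  1.74 -0.    1.01  1.73]
```

View pics/s5.png

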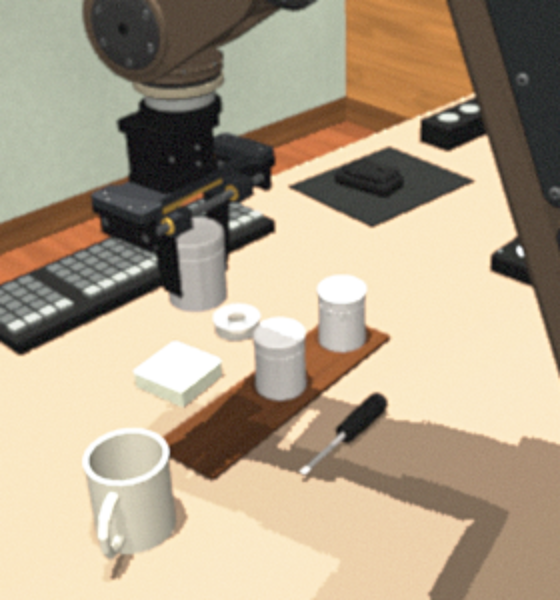

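The held tin (around (197,265) in the crop) is upright in the gripper with its underside about 19 cm above the desk. The other two stand upright in their places and nothing else has moved. Handing in.

```bash
python3 -c "
from cell import env, eyes, job
print(job.job_done())"
```

```text
the job is handed in; nothing more can be done
None
```

Job handed in at about 31 s: I turned the knob to its stop and it sprang back, put the middle (about 2.4 N) and right (about 2.7 N) tins back on their spots, and the gripper is holding the heaviest, the left tin (about 5.5 N), upright about 19 cm above the desk.

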